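# Draw the seed tray up to its stop

## Task

The spanner lying between the black seed tray and the wooden stop is in the way: put it in the tray. Then hook your fingertips over and behind the tray's far lip and drag the tray, flat on the bench and with the little pot still standing in it, towards you until it presses squarely on both rubber buffers of the stop, firmly but gently: about 12 N more than dragging it takes, never 20. Leave it there. Disturb nothing else.

Things in the scene. Friction and masses are not known exactly. Their poses are not given: they have to be found in the camera images.
- tray: Loose black plastic seed tray, open on top: 156 mm (own x) by 230 (own y) over the lip, 50 high; walls and floor 3 mm, inside 134 x 208 mm. Origin: centre of the underside; x points away from stop and robot, z up. 0.4-0.65 kg empty; friction varies, steady drag 2 to 7 N. Starts with near lip 95-145 mm from the buffers, within 5 degrees of square. Behind it 70 mm of bench is free
- far_lip (a point): Middle of the tray's far lip: the top of its outer edge, 50 mm above the tray's underside, tray x = +78 mm. The lip is a turned-down rim standing 8 mm out from the wall all round, from 38 to 50 mm above the bench. Axes as the tray's
- stop: Fixed wooden batten on the robot's side of the tray: 40 mm (own x) by 260 (own y), 56 high. x points to the tray, square to its face. Origin: on the bench 50 mm in front of that face (face at x = -50), mid-length. On the face at y = -75, +75 mm are two rigid rubber buffers 32 mm wide, 28-54 mm up, screwed out equally: fronts at x = -48 to -20 mm, different each time, not reported; feel for them
- spanner: Chrome combination spanner, 160 mm long, 0.14 kg, lying flat on the bench between tray and stop, within 8 degrees of parallel to the stop. x runs along it, z up. Origin on the underside, under the middle of its plain shank, which is 17 mm wide, 7 mm thick and 110 mm long; ends up to 38 mm wide
- pot: Small terracotta pot standing in the tray's far half, anywhere along it: 54 mm wide, 48 mm high; origin: centre of the underside, z up
- jug: Bystander: white ceramic jug 165 mm high on the left of the bench; origin: centre of the underside
- pot2: Bystander: terracotta pot 100 mm wide, 90 mm high on the left of the bench; origin: centre of the underside
- jar: Bystander: jar 70 mm wide, 100 mm high, at the back left; origin: centre of the underside
- trowel: Bystander: steel trowel with a wooden handle, 320 mm long, lying on the right of the bench; origin: under its middle
- brush: Bystander: hand brush lying near the front right of the bench; origin: under its middle
Things that resemble listed ones, but are neither listed nor needed, are in the scene too. Of the things that look like the spanner, the largest one is meant.

How it is judged:
By the outcome, as a careful person would: the job done as asked, in the order asked, and still so for the second after the job is handed in, with the robot touching nothing.
It also fails if it takes over 72 s, if anything falls off the work surface, if the arm or the gripper's body presses on something with over 40 N, if the wrist force passes 120 N, or if a joint passes its speed limit or range.

## Robot

A 7-joint arm with a two-finger parallel gripper is mounted at the origin on the work surface. World frame = base frame: x ahead of the robot, y to its left, z up, the work surface at z = 0. Lengths are in m, angles in rad, forces in N, time in s.
With the tool pointing down it reaches from about 0.4 to 0.875 m from the base axis. Payload 4.4 kg.
Tool frame: the origin (TCP) lies between the finger pads; the fingertips stand 17 mm ahead of it and the grasp point (between the pads) lies 2 mm behind it (r.tips_ahead is the distance from the TCP to the fingertips, in m); z points along the fingers, y is the line along which they close (so a half turn about z gives the same grasp; the last joint's range is limited). The gripper opens to 85 mm and grips with 20 to 120 N. Pads are 22 mm wide; open, the fingers measure 114 mm over their backs; the gripper's body (76 mm by 85 mm) begins 54 mm behind the grasp point. The pads swing forward as they close: fully open they stand 13 mm farther back than shut.
Start: joints at [-1.376, 0.628, 0.038, 1.517, -0.027, 0.996, -0.02], TCP at [0.168, 0.628, 0.248] pointing down, gripper open.
Joint ranges: [-3.06, 3.06], [-0.37, 2.12], [-1.25, 1.32], [0.18, 2.47], [-1.1, 4.24], [0.23, 1.98], [-2.94, 2.94]. Speed limits (rad/s): [2.57, 2.57, 3.14, 3.14, 3.14, 3.14, 3.14].

## Interface

Orientations are given as [roll, pitch, yaw] about the fixed x, y, z axes, in that order (R = Rz(yaw) Ry(pitch) Rx(roll)).
In Python, from cell import r gives the robot as it stands.
- The arm moves only by the shell command python3 -m pendant 'ROWS' [FORCE]. ROWS is JSON, a list that holds one entry, the list of rows, each a list of 7 numbers: the shift along the tool's x, y, z in units of 2.5 cm (1.0 is 2.5 cm), then the turn, a rotation vector about the tool's x, y, z in units of 0.08 rad (1.0 is 0.08 rad), then the finger opening in mm, from 0 to 85.4. In form: [[[tx, ty, tz, wx, wy, wz, gripper], ...]]. A call has 1 to 20 rows; each row shifts and turns the commanded pose from where the row before left it, along the tool's axes as they then stand; what a row does not reach is not made up. A row lasts 1/12 s, in which the tool goes at most 41.7 mm and 7.16 degrees, less where a joint would pass 70% of its speed; a pose out of reach is approached as far as the arm can. A call with a number of a shift or a turn outside -1 to 1 is refused whole. A call with a gripper value outside its range is refused whole. The fingers move at their own pace and stop on an object; FORCE is the grip in N (left out, the last holds). Time passes only in rows, so rows that do not move let the fingers close. It gives the time, the measured TCP pose, the force, the opening and the grip force at its end, in the units of the state.
- r.get_obs(): the state, without advancing time (a new reading comes with each control period).
- r.capture(name): name is "side" or "top" or "wrist"; returns the picture (384x512x3 uint8, blue, green, red); there is no depth.
- r.camera_params(name): a dict with "fx", "fy", "cx", "cy" (pixels), "eye" and "rotation" of the camera in the world. Camera axes: x right, y down, z forward; pixel columns grow to the right and rows downward; lengths in m; the calibration is good to about 2 mm. A picture is of the moment at which its call begins: read the wrist's pose just before it. camera_params takes no time and is no camera call; for the wrist camera it gives the pose at the moment of the call.
- r.sign_off(): hands the job in; it is judged then, once.
The state is a dict: "t": time; "joints": joint angles; "qvel": joint speeds; "joint_torque": joint torques, N m; "tcp_pos": TCP position; "ee_rot": TCP orientation; "contact_force": force on the tool from outside, world axes, zero at the start; "wrist_torque": the same for the moment, N m; "grip_width": finger opening in m; "grip_force": force on a finger pad.
Only numpy, scipy, OpenCV 4.12 (cv2) and the standard library are available. Lean on these libraries where they do the work, as an engineer would, in place of code of your own. Each camera call takes 0.05 s, during which the arm holds its last target. There are 200 camera calls.

## Working session

There is one attempt and no reset: what is moved stays moved. The work goes in short steps, Python scripts to look and compute and a shell command to move; the robot and the scene stay as the last step left them, time stands still between calls to the robot, and variables do not carry over. Pictures are saved under pics/ and viewed, at most 10 in all, crops included, and the job is handed in when it is done.

```bash
ls; mkdir -p pics
python3 - <<'E'
from cell import r
import cv2
for n in("top","side"):
    cv2.imwrite(f"pics/{n}0.png",r.capture(n)); p=r.camera_params(n); print(n,p)
o=r.get_obs();print(o)
E
```

```text
pics
top {'fx': 495.29482645848003, 'fy': 495.29482645848003, 'cx': 246.53169656679248, 'cy': 193.0255289838792, 'eye': array([0.33191497, 0.03263817, 1.38252247]), 'rotation': array([-3.00169226, -0.00700489, -1.57929282])}
side {'fx': 421.17371897036304, 'fy': 421.17371897036304, 'cx': 253.23742156944087, 'cy': 194.0073677098847, 'eye': array([-0.01021454, -1.030493  ,  0.81350787]), 'rotation': array([-2.12348614,  0.00427688, -0.46569292])}
{'t': 0.1, 'joints': array([-1.37579996,  0.6292717 ,  0.03841314,  1.51825983, -0.02700403,
        0.9962748 , -0.02002679]), 'qvel': array([-0.001799  , -0.00136806, -0.00052842, -0.00150222,  0.00016522,
       -0.00173912,  0.0001352 ]), 'joint_torque': array([ 3.29938666e-03, -5.64535975e+01,  1.23093098e+00, -1.93970758e+01,
        1.14341994e-02,  5.43179151e-03,  1.62899590e-05]), 'tcp_pos': array([0.16741954, 0.62753028, 0.24747133]), 'ee_rot': array([-3.13989570e+00, -4.22310298e-06,  2.88079306e+00]), 'contact_force': array([ 0.42274326, -0.7504289 ,  0.84894753]), 'wrist_torque': array([-0.03932646,  0.01795767,  0.04120813]), 'grip_force': 0.0, 'grip_width': 0.08554850695367498}
```

View pics/top0.png

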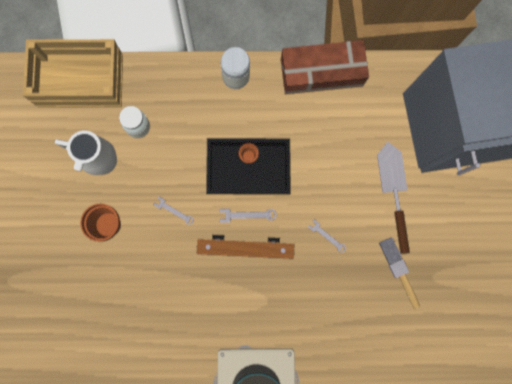

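View pics/side0.png

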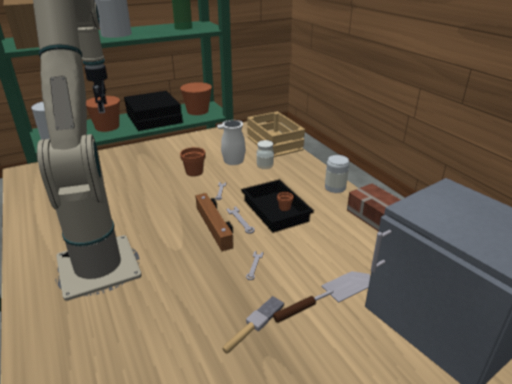

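The top view shows the tray at about (249,166) with the pot in it at (248,153), and the stop at (245,249) with buffers at (218,237) and (273,239). There are three spanners: (248,215), (173,210) and (327,235). The one at (248,215) fits: it is the largest and the only one between tray and stop. I'll measure and confirm it in a crop.

```bash
cat > h.py <<'E'
import numpy as np, cv2
from scipy.spatial.transform import Rotation as R
from cell import r
def cam(n):
    p=r.camera_params(n); return p,R.from_euler('xyz',p['rotation']).as_matrix()
def ray(n,uv,z,c=None):
    p,M=c or cam(n); uv=np.atleast_2d(np.float64(uv))
    d=np.c_[(uv[:,0]-p['cx'])/p['fx'],(uv[:,1]-p['cy'])/p['fy'],np.ones(len(uv))]@M.T
    return (p['eye']+d*((z-p['eye'][2])/d[:,2])[:,None])[:,:2]
def proj(n,P,c=None):
    p,M=c or cam(n); q=(np.atleast_2d(P)-p['eye'])@M
    return np.c_[q[:,0]/q[:,2]*p['fx']+p['cx'],q[:,1]/q[:,2]*p['fy']+p['cy']]
def big(mask,box):
    m=np.zeros_like(mask); x0,y0,x1,y1=box; m[y0:y1,x0:x1]=mask[y0:y1,x0:x1]
    c=cv2.findContours(m,cv2.RETR_EXTERNAL,cv2.CHAIN_APPROX_NONE)[0]
    return max(c,key=cv2.contourArea).reshape(-1,2)
def rect(P):
    c,s,a=cv2.minAreaRect(np.float32(P*1000)); return np.round(c,1),np.round(s,1),round(a,2)
E
python3 - <<'E'
from h import *
im=cv2.imread('pics/top0.png'); h=cv2.cvtColor(im,cv2.COLOR_BGR2HSV)
cv2.imwrite('pics/crop0.png',cv2.resize(im[125:265,145:350],None,fx=3.8,fy=3.8,interpolation=cv2.INTER_CUBIC))
print(proj('top',[0,0,0]))
dark=(h[...,2]<75).astype('u1')*255
dark=(h[...,2]<75).astype(np.uint8)*255
t=big(dark,(195,130,300,202)); print('tray',rect(ray('top',t,.05)))
gray=((h[...,1]<70)&(h[...,2]>90)).astype(np.uint8)*255
s=big(gray,(210,200,285,228)); print('spanner',rect(ray('top',s,.005)), s.min(0),s.max(0))
wood=((h[...,0]<14)&(h[...,1]>110)&(h[...,2]<170)).astype(np.uint8)*255
b=big(wood,(190,232,300,265)); print('stop',rect(ray('top',b,.056)))
p=big(wood,(230,138,270,170)); print('pot',rect(ray('top',p,.051)))
for bx in((208,230,230,241),(262,230,285,243)):
    q=big(dark,bx);P=ray('top',q,.054);print('buf',P.min(0),P.max(0))
E
```

```text
[[256.18008862 388.15109264]]
tray (array([594.8,  16.8]), array([225.3, 150.6]), 89.57)
spanner (array([463.9,  19.2]), array([159.3,  39.2]), 89.55) [219 208] [276 222]
stop (array([369.8,  26.8]), array([255.7,  39.9]), 87.42)
pot (array([631.8,  16.7]), array([55., 59.]), 89.33)
buf [0.39797935 0.0856816 ] [0.40350988 0.11242104]
buf [ 0.38876177 -0.06138126] [ 0.39695478 -0.03725885]
```

View pics/crop0.png

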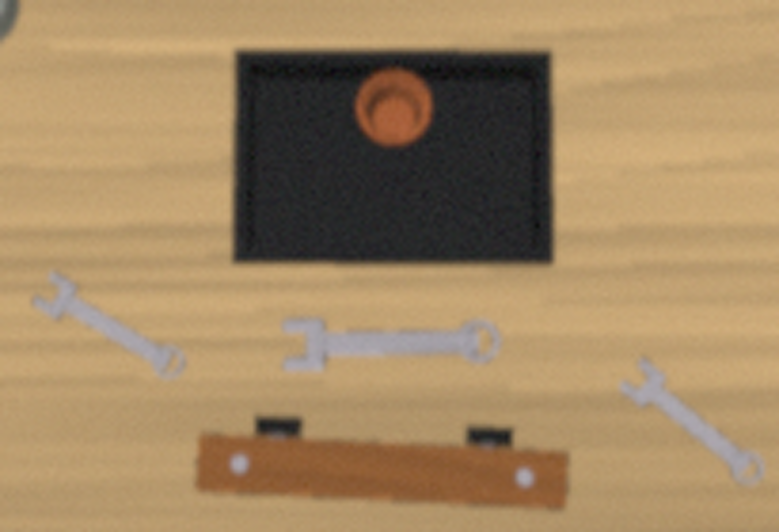

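The crop confirms it: the middle spanner is the largest and lies between tray and stop, with its shank middle near pixel (249,215). First move: turn the tool so the fingers close along world x, then travel above the spanner.

```bash
python3 -m pendant '[[[0,0,0,0,0,1,45],[0,0,0,0,0,1,45],[0,0,0,0,0,1,45],[0,0,0,0,0,1,45],[0,0,0,0,0,1,45],[0,0,0,0,0,1,45],[0,0,0,0,0,1,45],[0,0,0,0,0,1,45],[0,0,0,0,0,1,45],[0,0,0,0,0,1,45],[0,0,0,0,0,1,45],[0,0,0,0,0,1,45],[0,0,0,0,0,1,45],[0,0,0,0,0,1,45],[0,0,0,0,0,1,45],[0,0,0,0,0,1,45],[0,0,0,0,0,0.38,45],[0,0,0,0,0,0,45]]]' 30
python3 -m pendant '[[[-1,0.5,0,0,0,0,45],[-1,0.5,0,0,0,0,45],[-1,0.5,0,0,0,0,45],[-1,0.5,0,0,0,0,45],[-1,0.5,0,0,0,0,45],[-1,0.5,0,0,0,0,45],[-1,0.5,0,0,0,0,45],[-1,0.5,0,0,0,0,45],[-1,0.5,0,0,0,0,45],[-1,0.5,0,0,0,0,45],[-1,0.5,0,0,0,0,45],[-1,0.5,0,0,0,0,45],[0,0,0,0,0,0,45]]]'
```

```text
t: 1.6
tcp_pos: [0.1673, 0.6278, 0.2477]
ee_rot: [-3.141, 0.001, 1.57]
contact_force: [-0.7, -0.7, 0.2]
grip_width: 0.0447
grip_force: 0.0
t: 2.68
tcp_pos: [0.3198, 0.3225, 0.2485]
ee_rot: [3.141, 0.003, 1.564]
contact_force: [0.5, -0.7, 1.1]
grip_width: 0.0451
grip_force: 0.0
```

```bash
python3 -m pendant '[[[-1,0.48,0.2,0,0,0,45],[-1,0.48,0.2,0,0,0,45],[-1,0.48,0.2,0,0,0,45],[-1,0.48,0.2,0,0,0,45],[-1,0.48,0.2,0,0,0,45],[-1,0.48,0.2,0,0,0,45],[-1,0.48,0.2,0,0,0,45],[-1,0.48,0.2,0,0,0,45],[-1,0.48,0.2,0,0,0,45],[-1,0.48,0.2,0,0,0,45],[-1,0.48,0.2,0,0,0,45],[-1,0.48,0.2,0,0,0,45],[-0.2,0,0,0,0,0,45],[0,0,0,0,0,0,45],[0,0,0,0,0,0,45]]]'
python3 - <<'E'
from h import *
print(r.get_obs()['tcp_pos'],r.get_obs()['ee_rot'],r.get_obs()['joints'])
c=cam('wrist'); im=r.capture('wrist'); cv2.imwrite('pics/w1.png',im)
print(c[0]['eye'],c[0]['fx'],proj('wrist',[[.464,.017,.007],[.517,.017,.05],[.464,.1,.007],[.67,.017,.05]],c))
np.savez('w1.npz',M=c[1],**{k:c[0][k] for k in('fx','fy','cx','cy','eye')})
E
```

```text
t: 3.93
tcp_pos: [0.4609, 0.0235, 0.1881]
ee_rot: [-3.141, -0.001, 1.571]
contact_force: [-0.4, -0.1, -0.7]
grip_width: 0.045
grip_force: 0.0
[0.46090309 0.02346693 0.18814851] [-3.14058447e+00 -6.43449304e-04  1.57060527e+00] [-0.37265521  0.48290357  0.36959654  2.09690067 -0.29755804  0.61192026
  0.20377215]
[0.46115976 0.09651069 0.31391682] 285.1779027667125 [[256.56807083 180.25906151]
 [311.80984927 191.40027808]
 [256.74145648 102.02656608]
 [470.36039382 191.33255215]]
```

View pics/w1.png

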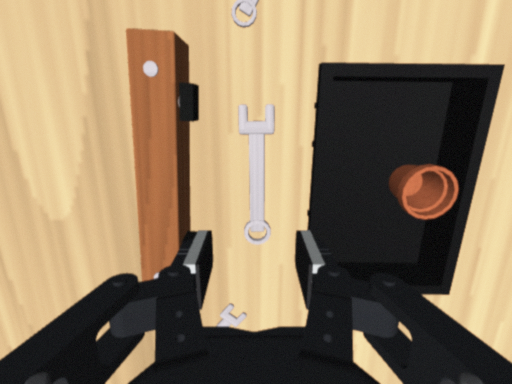

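The wrist view shows the spanner with its shank from about (257,133) to (257,222), the stop's edge near column 188 with one buffer at (189,102), and the tray over columns 310-500. I'll measure these more closely.

Run:
```python
from h import *
z=np.load('w1.npz'); c=({k:z[k] for k in('fx','fy','cx','cy','eye')},z['M'])
im=cv2.imread('pics/w1.png');h=cv2.cvtColor(im,cv2.COLOR_BGR2HSV)
gray=((h[...,1]<60)).astype(np.uint8)*255
s=big(gray,(230,95,285,250)); P=ray('wrist',s,.007,c)
print('spanner y ext',P[:,1].min(),P[:,1].max(), 'x',P[:,0].min(),P[:,0].max())
m=(s[:,1]>145)&(s[:,1]<210); 
f=np.polyfit(P[m][:,1],P[m][:,0],1);print('shank x at mid',np.polyval(f,.017),'slope',f[0],'x',P[m][:,0].min(),P[m][:,0].max())
dark=(h[...,2]<60).astype(np.uint8)*255
t=big(dark,(300,50,512,230)); 
def edge(pix,zz,lab):
    Q=ray('wrist',pix,zz,c); g=np.polyfit(Q[:,1],Q[:,0],1); print(lab,'slope deg',np.degrees(np.arctan(g[0])),'x@y=.017',np.polyval(g,.017))
far=np.array([t[t[:,1]==y].max(0) for y in range(75,225,5)]); print(far[0],far[-1]); edge(far,.05,'far')
near=np.array([t[t[:,1]==y].min(0) for y in range(75,225,5)]); print(near[:3]); edge(near,.05,'near')
wood=((h[...,0]<14)&(h[...,1]>110)&(h[...,2]<170)).astype(np.uint8)*255
w=big(wood,(110,20,205,275)); 
e=np.array([w[w[:,1]==y].max(0) for y in list(range(45,80,5))+list(range(130,225,5))]); print(e[::6])
edge(e,.056,'stopface?'); edge(e,.0,'stopface bottom?')
e2=np.array([w[w[:,1]==y].min(0) for y in range(40,220,5)]); edge(e2,.056,'stop back top')
tt=t[t[:,1]<66]; print('top row',tt[:,1].min(), ray('wrist',[[400,64]],.05,c))
b=big(dark,(170,75,215,130)); print('buf px',b.min(0),b.max(0),ray('wrist',[b.max(0)],.054,c),ray('wrist',[b.max(0)],.028,c))
```

```text
spanner y ext -0.06127160534313343 0.09807496180705248 x 0.44435740298467635 0.4822484948363119
shank x at mid 0.46409064923013543 slope -0.011011409468054756 x 0.4555110765623055 0.47258258053790986
[500  75] [465 220]
far slope deg 0.7834801293951081 x@y=.017 0.6716568196370218
[[319  75]
 [319  80]
 [318  85]]
near slope deg 0.538158946220805 x@y=.017 0.5160951657631454
[[187  45]
 [187  75]
 [188 155]
 [188 185]
 [188 215]]
stopface? slope deg 3.3705297468536637 x@y=.017 0.3987426435868914
stopface bottom? slope deg 3.370529746853661 x@y=.017 0.3862071144143683
stop back top slope deg 9.013786637487984 x@y=.017 0.3768612592335218
top row 64 [[0.58559912 0.13034359]]
buf px [177  77] [197 129] [[0.41022832 0.07649371]] [[0.40513355 0.07449137]]
```

```bash
python3 -m pendant '[[[-0.18,0.12,1,0,0,0,45],[0,0,1,0,0,0,45],[0,0,1,0,0,0,45],[0,0,1,0,0,0,45],[0,0,1,0,0,0,45],[0,0,0.7,0,0,0,45],[0,0,0.5,0,0,0,45],[0,0,0.3,0,0,0,45],[0,0,0.2,0,0,0,45],[0,0,0,0,0,0,45],[0,0,0,0,0,0,45]]]' 30
```

```text
t: 4.9
tcp_pos: [0.464, 0.02, 0.0208]
ee_rot: [-3.141, -0.0, 1.573]
contact_force: [0.4, -0.2, 0.8]
grip_width: 0.045
grip_force: 0.0
```

```bash
python3 -c "from cell import r;print(r.tips_ahead)"; python3 -m pendant '[[[0,0,0,0,0,0,12],[0,0,0,0,0,0,12],[0,0,0,0,0,0,12],[0,0,0,0,0,0,12],[0,0,0,0,0,0,12],[0,0,0,0,0,0,12],[0,0,0,0,0,0,12],[0,0,0,0,0,0,12]]]' 50
```

```text
0.017
t: 5.57
tcp_pos: [0.4646, 0.019, 0.0216]
ee_rot: [3.141, -0.001, 1.571]
contact_force: [-0.9, 1.2, 6.0]
grip_width: 0.0145
grip_force: 48.9
```

```bash
python3 -m pendant '[[[0,0,-0.3,0,0,0,12],[0,0,-0.7,0,0,0,12],[0,0,-0.9,0,0,0,12],[0,0,-0.9,0,0,0,12],[0,0,-0.6,0,0,0,12],[0,0,0,0,0,0,12],[0,0,0,0,0,0,12]]]' 50
python3 - <<'E'
from h import *
cv2.imwrite('pics/w2.png',r.capture('wrist'))
E
```

```text
t: 6.15
tcp_pos: [0.4647, 0.0186, 0.1066]
ee_rot: [3.14, -0.0, 1.571]
contact_force: [-0.5, -0.3, -1.6]
grip_width: 0.0144
grip_force: 48.9
```

View pics/w2.png

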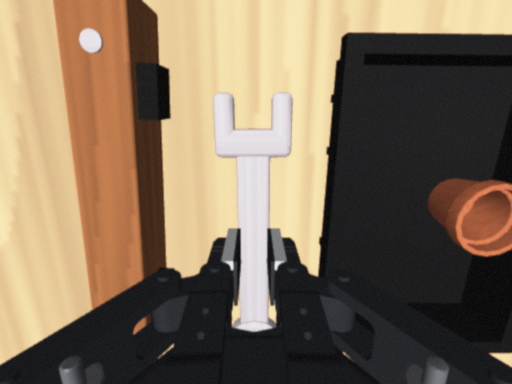

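The spanner is held squarely by its shank, and the pot and tray are undisturbed. Now I carry it over the tray's near half and lower it.

```bash
python3 -m pendant '[[[0,0.5,0,0,0,0,12],[0,0.9,0,0,0,0,12],[0,1,0,0,0,0,12],[0,0.9,0,0,0,0,12],[0,0.55,0,0,0,0,12],[0,0,0,0,0,0,12],[0,0,0.5,0,0,0,12],[0,0,0.8,0,0,0,12],[0,0,0.8,0,0,0,12],[0,0,0.6,0,0,0,12],[0,0,0.3,0,0,0,12],[0,0,0.1,0,0,0,12],[0,0,0,0,0,0,12],[0,0,0,0,0,0,12]]]' 50
```

```text
t: 7.37
tcp_pos: [0.5604, 0.0181, 0.0286]
ee_rot: [3.142, 0.0, 1.57]
contact_force: [-0.4, -0.0, -2.4]
grip_width: 0.0142
grip_force: 49.0
```

```bash
python3 -m pendant '[[[0,0,0.12,0,0,0,12],[0,0,0,0,0,0,12],[0,0,0,0,0,0,12]]]' 50;  python3 -m pendant '[[[0,0,0,0,0,0,22],[0,0,0,0,0,0,28],[0,0,0,0,0,0,28],[0,0,0,0,0,0,28],[0,0,0,0,0,0,28]]]' 50; python3 -m pendant '[[[0,0,-0.3,0,0,0,28],[0,0,-0.7,0,0,0,28],[0,0,-1,0,0,0,28],[0,0,-1,0,0,0,28],[0,0,-1,0,0,0,28],[0,0,-1,0,0,0,28],[0,0,0,0,0,0,28],[0,0,0,0,0,0,28]]]' 50
python3 - <<'E'
from h import *
print(r.get_obs()['tcp_pos'])
c=cam('wrist'); cv2.imwrite('pics/w3.png',r.capture('wrist')); np.savez('w3.npz',M=c[1],**{k:c[0][k] for k in('fx','fy','cx','cy','eye')})
E
```

```text
t: 7.62
tcp_pos: [0.5608, 0.0185, 0.0257]
ee_rot: [3.141, -0.0, 1.571]
contact_force: [0.0, 0.7, -1.7]
grip_width: 0.0142
grip_force: 49.0
t: 8.03
tcp_pos: [0.562, 0.0184, 0.0259]
ee_rot: [3.139, 0.0, 1.57]
contact_force: [3.7, -0.3, 3.7]
grip_width: 0.0279
grip_force: 2.1
t: 8.7
tcp_pos: [0.5603, 0.0184, 0.1515]
ee_rot: [3.141, -0.001, 1.57]
contact_force: [-0.5, 0.0, -0.0]
grip_width: 0.0279
grip_force: 0.0
[0.56027738 0.01842971 0.15150787]
```

View pics/w3.png

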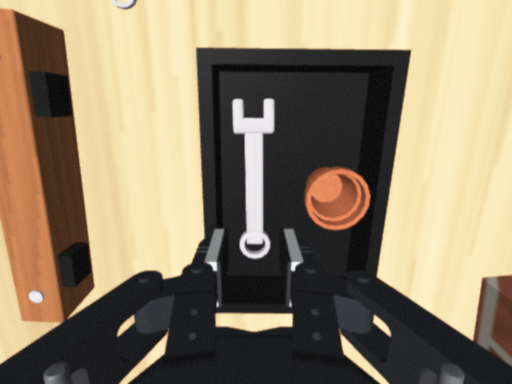

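The spanner lies in the tray's near half (shank column 254) and the pot is standing at (337,197). I'll measure the tray and stop again for the drag.

Run:
```python
from h import *
z=np.load('w3.npz'); c=({k:z[k] for k in('fx','fy','cx','cy','eye')},z['M'])
im=cv2.imread('pics/w3.png');h=cv2.cvtColor(im,cv2.COLOR_BGR2HSV)
dark=(h[...,2]<60).astype(np.uint8)*255
t=big(dark,(180,35,440,225))
def edge(pix,zz,lab):
    Q=ray('wrist',pix,zz,c); g=np.polyfit(Q[:,1],Q[:,0],1); print(lab,'deg',np.degrees(np.arctan(g[0])),'x@.017',np.polyval(g,.017),'res',np.ptp(Q[:,0]-np.polyval(g,Q[:,1])))
edge(np.array([t[t[:,1]==y].max(0) for y in range(60,222,4)]),.05,'far')
edge(np.array([t[t[:,1]==y].min(0) for y in range(60,222,4)]),.05,'near')
tp=np.array([t[t[:,0]==x].min(0) for x in range(230,390,10)]);Q=ray('wrist',tp,.05,c);print('left edge y',Q[[0,8,15]])
# stop: bottom of face where wood->bench: by saturation/hue diff
wood=((h[...,0]<14)&(h[...,1]>110)&(h[...,2]<170)).astype(np.uint8)*255
w=big(wood,(0,5,110,325))
e=np.array([w[w[:,1]==y].max(0) for y in list(range(35,66,4))+list(range(125,235,4))])
print(e[::8].tolist()); edge(e,0.,'face bottom')
for bx in((25,60,85,130),(55,235,100,300)):
    b=big(dark,bx); m=b[:,0]>=b[:,0].max()-1; 
    print('buf',b.min(0),b.max(0),ray('wrist',[b[m].mean(0)],.054,c),ray('wrist',[b[m].mean(0)],.028,c))
```

```text
far deg 0.7301103973732613 x@.017 0.671775239458622 res 0.0008680255204218668
near deg 0.7319910694999368 x@.017 0.5187024838857291 res 0.001666419366021521
left edge y [[0.54335814 0.1301022 ]
 [0.60134948 0.13004215]
 [0.65218067 0.12932952]]
[[62, 35], [73, 125], [77, 157], [81, 189], [85, 221]]
face bottom deg 3.2989667676715704 x@.017 0.38582568599502487 res 0.001654692467317198
buf [28 71] [ 71 117] [[0.42287593 0.09028159]] [[0.40686886 0.09013925]]
buf [ 57 242] [ 90 287] [[ 0.41510735 -0.04268263]] [[ 0.39819559 -0.05830926]]
```

```bash
python3 -m pendant '[[[0,0,0,0,0,-1,60],[0,0,0,0,0,-1,60],[0,0,0,0,0,-1,60],[0,0,0,0,0,-1,60],[0,0,0,0,0,-1,60],[0,0,0,0,0,-1,60],[0,0,0,0,0,-1,60],[0,0,0,0,0,-1,60],[0,0,0,0,0,-1,60],[0,0,0,0,0,-1,60],[0,0,0,0,0,-1,60],[0,0,0,0,0,-1,60],[0,0,0,0,0,-1,60],[0,0,0,0,0,-1,60],[0,0,0,0,0,-1,60],[0,0,0,0,0,-1,60],[0,0,0,0,0,-1,60],[0,0,0,0,0,-1,60],[0,0,0,0,0,-1,60],[0,0,0,0,0,-0.48,60]]]'
python3 -m pendant '[[[-0.5,-0.14,0,0,0,0,60],[-1,0,0,0,0,0,60],[-1,0,0,0,0,0,60],[-1,0,0,0,0,0,60],[-1,0,0,0,0,0,60],[-0.9,0,0,0,0,0,60],[0,0,0,0,0,0,60],[0,0,0,0,0,0,60],[0,0,0,0,0,0,60]]]'
python3 -c "
from cell import r
print(r.get_obs()['joints'])"
```

```text
t: 10.42
tcp_pos: [0.5589, 0.0184, 0.1487]
ee_rot: [3.141, -0.004, 3.132]
contact_force: [0.3, -0.7, -0.2]
grip_width: 0.0599
grip_force: 0.0
t: 11.17
tcp_pos: [0.6934, 0.0131, 0.1485]
ee_rot: [3.142, -0.005, 3.129]
contact_force: [-0.4, -0.2, -0.1]
grip_width: 0.06
grip_force: 0.0
[-0.13754489  0.80478015  0.14389822  1.46854104 -0.13460764  0.88261019
  1.60663908]
```

```bash
python3 -m pendant '[[[0,0,0.6,0,0,0,60],[0,0,0.9,0,0,0,60],[0,0,0.9,0,0,0,60],[0,0,0.9,0,0,0,60],[0,0,0.7,0,0,0,60],[0,0,0.4,0,0,0,60],[0,0,0.25,0,0,0,60],[0,0,0,0,0,0,60],[0,0,0,0,0,0,60]]]'
python3 - <<'E'
from h import *
a=r.capture('side'); c=cam('wrist'); b=r.capture('wrist')
cv2.imwrite('pics/s4.png',np.hstack([cv2.resize(a[140:290,160:360],(400,300),interpolation=cv2.INTER_CUBIC),cv2.resize(b,(400,300))]))
E
```

```text
t: 11.92
tcp_pos: [0.6956, 0.0131, 0.0346]
ee_rot: [3.142, 0.0, 3.129]
contact_force: [-0.1, -0.5, 1.4]
grip_width: 0.06
grip_force: 0.0
```

View pics/s4.png

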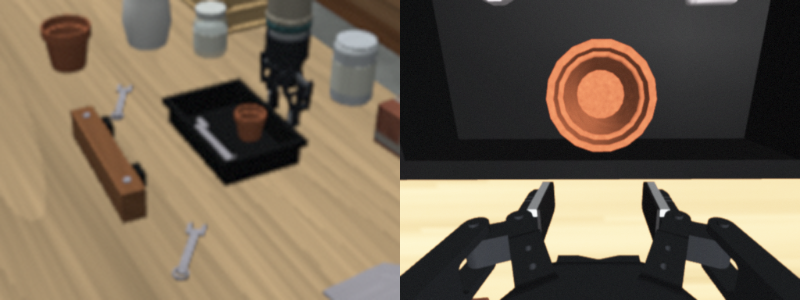

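Left: the spanner and pot are in the tray, and the fingers are behind the far lip. Right: the lip edge is at row ~178 with both fingertips just behind it, clear of the rim. I start to drag.

```bash
python3 -m pendant '[[[0.15,0,0.1,0,0,0,60],[0.15,0,0,0,0,0,60],[0.1,0,0,0,0,0,60],[0.1,0,0,0,0,0,60],[0.08,0,0,0,0,0,60],[0.08,0,0,0,0,0,60],[0.08,0,0,0,0,0,60],[0.08,0,0,0,0,0,60]]]'
python3 -m pendant '[[[0.1,0,0,0,0,0,60],[0.1,0,0,0,0,0,60],[0.1,0,0,0,0,0,60],[0.1,0,0,0,0,0,60],[0.1,0,0,0,0,0,60],[0.1,0,0,0,0,0,60],[0.1,0,0,0,0,0,60]]]'
python3 -c "
from cell import r
print(r.get_obs()['wrist_torque'])"
```

```text
t: 12.68
tcp_pos: [0.6759, 0.0135, 0.032]
ee_rot: [3.142, 0.002, 3.129]
contact_force: [3.9, -0.1, 0.1]
grip_width: 0.0602
grip_force: 2.0
t: 13.27
tcp_pos: [0.6579, 0.0136, 0.0319]
ee_rot: [3.142, 0.001, 3.129]
contact_force: [5.1, -0.4, 0.8]
grip_width: 0.0598
grip_force: 2.5
[-0.01941669 -0.93332701 -0.0596129 ]
```

```bash
python3 -m pendant '[[[0.1,0,0,0,0,0.04,60],[0.1,0,0,0,0,0.04,60],[0.1,0,0,0,0,0.04,60],[0.1,0,0,0,0,0.04,60],[0.1,0,0,0,0,0.04,60],[0.1,0,0,0,0,0.04,60],[0.1,0,0,0,0,0.04,60],[0.1,0,0,0,0,0.04,60],[0.1,0,0,0,0,0.04,60],[0.1,0,0,0,0,0.04,60],[0.1,0,0,0,0,0.04,60],[0.1,0,0,0,0,0.04,60],[0.1,0,0,0,0,0.04,60],[0.1,0,0,0,0,0.03,60],[0.1,0,0,0,0,0,60],[0.1,0,0,0,0,0,60],[0.1,0,0,0,0,0,60],[0.1,0,0,0,0,0,60]]]'
python3 - <<'E'
from h import *
print(r.get_obs()['wrist_torque'])
a=r.capture('top'); cv2.imwrite('pics/t5.png',a)
h=cv2.cvtColor(a,cv2.COLOR_BGR2HSV); dark=(h[...,2]<75)
# gap between tray near lip and stop front per column
for u in (212,218,224,235,245,255,268,273,278,284):
    print(u,[int(v) for v in np.where(np.diff(dark[150:262,u].astype(int)))[0]+150])
E
```

```text
t: 14.77
tcp_pos: [0.613, 0.0152, 0.0319]
ee_rot: [-3.142, 0.001, 3.085]
contact_force: [5.4, -1.1, 0.1]
grip_width: 0.0602
grip_force: 2.5
[-0.04041999 -1.00826315 -0.09703922]
212 [162, 163, 228, 231]
218 []
224 []
235 []
245 []
255 [156, 162]
268 [179, 180, 183, 200, 202, 210]
273 [150, 152, 156, 159, 165, 202, 209, 220, 237, 240]
278 [165, 220, 238, 241]
284 [165, 220]
```

```bash
python3 -m pendant '[[[0.1,0,0,0,0,0,60],[0.1,0,0,0,0,0,60],[0.1,0,0,0,0,0,60],[0.1,0,0,0,0,0,60],[0.1,0,0,0,0,0,60],[0.1,0,0,0,0,0,60],[0.1,0,0,0,0,0,60],[0.1,0,0,0,0,0,60],[0.1,0,0,0,0,0,60],[0.1,0,0,0,0,0,60],[0.08,0,0,0,0,0,60],[0.06,0,0,0,0,0,60],[0.05,0,0,0,0,0,60],[0.04,0,0,0,0,0,60]]]'
python3 -m pendant '[[[0.04,0,0,0,0,0,60],[0.04,0,0,0,0,0,60],[0.04,0,0,0,0,0,60],[0.04,0,0,0,0,0,60]]]'
python3 - <<'E'
from h import *
print(r.get_obs()['wrist_torque'])
a=r.capture('top')
h=cv2.cvtColor(a,cv2.COLOR_BGR2HSV); dark=(h[...,2]<75)
for u in (266,270,273,278,284):
    print(u,[int(v) for v in np.where(np.diff(dark[190:262,u].astype(int)))[0]+190], h[226:242,u,2].tolist())
E
```

```text
t: 15.98
tcp_pos: [0.5824, 0.0171, 0.0318]
ee_rot: [3.142, 0.001, 3.085]
contact_force: [5.8, 0.3, 1.5]
grip_width: 0.0601
grip_force: 2.6
t: 16.32
tcp_pos: [0.5785, 0.0173, 0.0319]
ee_rot: [3.142, 0.001, 3.085]
contact_force: [5.5, -0.2, 1.1]
grip_width: 0.0602
grip_force: 2.6
[-0.06094702 -1.0174084   0.0409725 ]
266 [190] [139, 141, 145, 149, 149, 154, 153, 153, 156, 155, 157, 155, 155, 156, 160, 159]
270 [212, 217, 220, 224, 233, 237, 241] [45, 46, 46, 43, 45, 47, 48, 70, 119, 146, 139, 105, 67, 52, 51, 65]
273 [215, 221, 233, 237, 240] [41, 42, 40, 41, 40, 40, 43, 62, 109, 145, 148, 111, 63, 32, 47, 82]
278 [233, 237, 241] [42, 44, 42, 42, 42, 40, 41, 55, 98, 143, 157, 132, 73, 42, 42, 59]
284 [233] [39, 42, 41, 37, 36, 43, 43, 50, 79, 136, 164, 171, 172, 170, 174, 168]
```

Steady drag is about 5.5 N, so the pressing target is about 17.5 N and never 25. The gap is about 10 mm, so I now feel for the buffers.

```bash
python3 -m pendant '[[[0.04,0,0,0,0,0,60],[0.04,0,0,0,0,0,60],[0.04,0,0,0,0,0,60],[0.04,0,0,0,0,0,60],[0.04,0,0,0,0,0,60]]]'
python3 -m pendant '[[[0.02,0,0,0,0,0,60],[0.02,0,0,0,0,0,60],[0.02,0,0,0,0,0,60],[0.02,0,0,0,0,0,60]]]'
```

```text
t: 16.78
tcp_pos: [0.5736, 0.0176, 0.0319]
ee_rot: [3.142, 0.002, 3.085]
contact_force: [5.2, -0.0, 1.7]
grip_width: 0.0598
grip_force: 2.7
t: 17.12
tcp_pos: [0.5716, 0.0177, 0.0319]
ee_rot: [3.142, 0.002, 3.085]
contact_force: [4.8, -0.5, 1.4]
grip_width: 0.0598
grip_force: 2.7
```

```bash
python3 -c "
from cell import r
print(r.get_obs()['wrist_torque'],r.get_obs()['contact_force'])"
```

```text
[-0.04547519 -0.9979569  -0.07476272] [ 4.7871842  -0.48823947  1.42764041]
```

```bash
python3 -m pendant '[[[0.02,0,0,0,0,0,60],[0.02,0,0,0,0,0,60],[0.02,0,0,0,0,0,60]]]'
```

```text
t: 17.37
tcp_pos: [0.5705, 0.0177, 0.0319]
ee_rot: [3.142, 0.002, 3.085]
contact_force: [7.0, -1.4, 0.5]
grip_width: 0.0599
grip_force: 3.4
```

```bash
python3 -m pendant '[[[0.02,0,0,0,0,0,60],[0.02,0,0,0,0,0,60],[0.02,0,0,0,0,0,60]]]'
```

```text
t: 17.62
tcp_pos: [0.5705, 0.0178, 0.032]
ee_rot: [3.142, 0.005, 3.085]
contact_force: [9.0, -0.6, -2.5]
grip_width: 0.0602
grip_force: 4.7
```

```bash
python3 -m pendant '[[[0.02,0,0,0,0,0,60],[0.02,0,0,0,0,0,60],[0,0,0,0,0,0,60]]]';python3 - <<'E'
from h import *
print(r.get_obs()['wrist_torque'])
a=r.capture('side');b=r.capture('wrist');t=r.capture('top')
cv2.imwrite('pics/s6.png',np.hstack([cv2.resize(a[150:270,180:320],(350,300),interpolation=cv2.INTER_CUBIC),cv2.resize(t[170:266,190:302],(350,300),interpolation=cv2.INTER_CUBIC)]))
E
```

```text
t: 17.87
tcp_pos: [0.5705, 0.0178, 0.032]
ee_rot: [3.142, 0.007, 3.085]
contact_force: [10.3, -0.6, -3.0]
grip_width: 0.0601
grip_force: 5.3
[-0.08236314 -2.02965394  0.08454692]
```

View pics/s6.png

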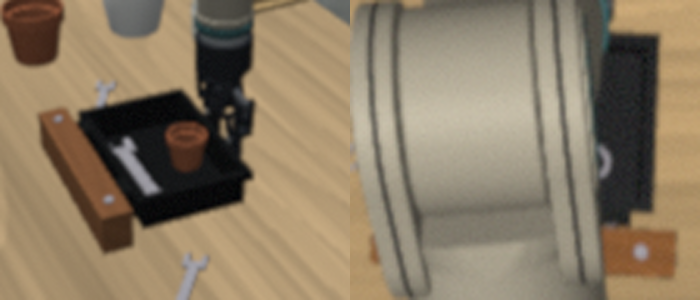

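The tray is against the stop and level in the side view, and wrist torque about z is near zero, so both fingers pull evenly. Fz is −3 N, an upward drag on the lip; I ease the tool down slightly while raising the press.

```bash
python3 -m pendant '[[[0.01,0,0.02,0,0,0,60],[0.01,0,0.02,0,0,0,60],[0,0,0,0,0,0,60],[0,0,0,0,0,0,60]]]'
```

```text
t: 18.35
tcp_pos: [0.5706, 0.0178, 0.0319]
ee_rot: [3.141, 0.008, 3.085]
contact_force: [9.2, 0.3, 3.3]
grip_width: 0.06
grip_force: 4.8
```

```bash
python3 -m pendant '[[[0.02,0,0.01,0,0,0,60],[0.02,0,0.01,0,0,0,60],[0.02,0,0.01,0,0,0,60],[0,0,0,0,0,0,60]]]'
```

```text
t: 18.68
tcp_pos: [0.5706, 0.0178, 0.0319]
ee_rot: [3.141, 0.012, 3.085]
contact_force: [11.0, -0.7, 6.5]
grip_width: 0.0603
grip_force: 5.5
```

```bash
python3 -m pendant '[[[0.02,0,0,0,0,0,60],[0.02,0,0,0,0,0,60],[0.02,0,0,0,0,0,60],[0.02,0,0,0,0,0,60],[0,0,0,0,0,0,60]]]'
```

```text
t: 19.1
tcp_pos: [0.5706, 0.0178, 0.032]
ee_rot: [3.141, 0.016, 3.085]
contact_force: [14.0, -0.7, 3.2]
grip_width: 0.0599
grip_force: 7.3
```

```bash
python3 -m pendant '[[[0.02,0,0,0,0,0,60],[0.02,0,0,0,0,0,60],[0.02,0,0,0,0,0,60],[0,0,0,0,0,0,60]]]'
```

```text
t: 19.43
tcp_pos: [0.5706, 0.0178, 0.032]
ee_rot: [3.141, 0.019, 3.085]
contact_force: [16.9, -1.0, 0.7]
grip_width: 0.0602
grip_force: 8.6
```

```bash
python3 -m pendant '[[[0.015,0,0.01,0,0,0,60],[0,0,0,0,0,0,60],[0,0,0,0,0,0,60]]]'; python3 -c "
from cell import r
print(r.get_obs()['wrist_torque'])"
```

```text
t: 19.68
tcp_pos: [0.5706, 0.0178, 0.032]
ee_rot: [3.141, 0.019, 3.085]
contact_force: [17.3, -0.7, 1.8]
grip_width: 0.0603
grip_force: 8.7
[-0.27112729 -3.32981345  0.02173215]
```

```bash
python3 -m pendant '[[[0,0,0,0,0,0,60],[0,0,0,0,0,0,60],[0,0,0,0,0,0,60],[-0.04,0,0,0,0,0,60],[-0.04,0,0,0,0,0,60],[-0.04,0,0,0,0,0,60],[-0.04,0,-0.02,0,0,0,60],[-0.04,0,-0.02,0,0,0,60],[-0.04,0,0,0,0,0,60],[-0.04,0,0,0,0,0,60],[-0.04,0,0,0,0,0,60],[-0.04,0,0,0,0,0,60],[-0.1,0,0,0,0,0,60],[-0.2,0,0,0,0,0,60],[-0.2,0,0,0,0,0,60],[-0.2,0,0,0,0,0,60],[0,0,0,0,0,0,60]]]'
```

```text
t: 21.1
tcp_pos: [0.5881, 0.0167, 0.0302]
ee_rot: [-3.142, -0.0, 3.085]
contact_force: [-0.7, -0.5, 1.0]
grip_width: 0.06
grip_force: 0.0
```

Clear of the lip by about 17 mm. Now I rise, move off to the side and inspect.

```bash
python3 -m pendant '[[[-0.3,0,-0.3,0,0,0,60],[-0.2,0,-0.8,0,0,0,60],[0,0,-1,0,0,0,60],[0,0,-1,0,0,0,60],[0,0,-1,0,0,0,60],[0,0,-1,0,0,0,60],[0,0,-1,0,0,0,60],[0,0,-1,0,0,0,60],[0,0,-1,0,0,0,60],[0,1,-0.5,0,0,0,60],[0,1,0,0,0,0,60],[0,1,0,0,0,0,60],[0,1,0,0,0,0,60],[0,1,0,0,0,0,60],[0,1,0,0,0,0,60],[0,1,0,0,0,0,60],[0,1,0,0,0,0,60],[0,1,0,0,0,0,60],[0,1,0,0,0,0,60],[0,0,0,0,0,0,60]]]'
python3 -m pendant '[[[0,1,0,0,0,0,60],[0,1,0,0,0,0,60],[0,1,0,0,0,0,60],[0,1,0,0,0,0,60],[0,1,0,0,0,0,60],[0,0,0,0,0,0,60],[0,0,0,0,0,0,60]]]'
python3 - <<'E'
from h import *
t=r.capture('top')
cv2.imwrite('pics/t7.png',cv2.resize(t[160:266,185:305],(680,600),interpolation=cv2.INTER_CUBIC))
E
```

```text
t: 22.77
tcp_pos: [0.6122, 0.2733, 0.2446]
ee_rot: [3.137, -0.002, 3.093]
contact_force: [-0.1, 0.7, -1.1]
grip_width: 0.0599
grip_force: 0.0
t: 23.35
tcp_pos: [0.6199, 0.3919, 0.2444]
ee_rot: [-3.141, -0.002, 3.088]
contact_force: [-0.3, -1.3, 0.7]
grip_width: 0.0601
grip_force: 0.0
```

View pics/t7.png

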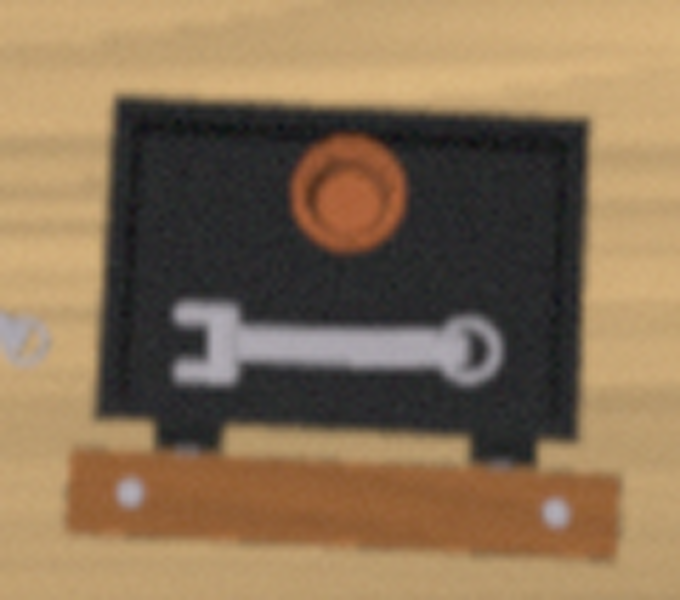

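The tray sits square on both buffers (contacts at about (188,425) and (503,440) in the crop). The spanner is inside it and the pot is upright, and the robot is clear.

```bash
python3 -c "
from cell import r
print(r.sign_off())"
```

```text
the job is handed in; nothing more can be done
None
```

The job is handed in: the spanner is in the tray, and the tray sits square on both buffers with the pot upright, pressed at about 12 N (17.3 N at the last reading) above the roughly 5.3 N drag.

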